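# Dispense a chocolate and offer it in its twist-lock dish

### The arm

A 6-joint arm with a two-finger parallel gripper is mounted at the origin on a cart in front of the work surface, level with it; the furniture and walls round the work are solid. World frame = base frame: x ahead of the robot, y to its left, z up, the work surface at z = 0. Lengths are in m, angles in rad, forces in N, time in s.
With the tool pointing down it reaches from about 0.35 to 0.725 m from the base axis. Payload 6 kg.
Tool frame: the origin (TCP) lies at the very end of the fingers, on their centre line; the grasp point (between the pads) lies 19 mm behind it; z points along the fingers, y is the line along which they close (so a half turn about z gives the same grasp; the last joint's range is limited). The gripper opens to 85 mm and grips with 20 to 120 N. Pads are 22 mm wide; open, the fingers measure 114 mm over their backs; the gripper's body (76 mm by 85 mm) begins 54 mm behind the grasp point. The pads swing forward as they close: fully open they stand 13 mm farther back than shut.
Start: joints at [-0.852, 0.04, 0.085, 0, -1.615, -0.334], TCP at [0.225, -0.556, 0.231] pointing down, gripper open.
Joint ranges: [-2.56, 2.56], [-1.29, 2.01], [-1.08, 1.49], [-3.29, 1.98], [-2.81, -0.18], [-2.99, 2.99]. Speed limits (rad/s): [2.57, 2.57, 3.01, 3.14, 3.14, 3.14].

### API

Orientations are given as a unit quaternion [w, x, y, z].
In Python, from station import observe, read_camera, hand_in, look_for gives the robot as it stands.
- The arm moves only by the shell command python3 -m jog 'ROWS'. ROWS is JSON, a list of rows, each a list of 5 numbers: the opening, from -1 (shut) to 1 (fully open), then the shift along the tool's x, y, z in mm, then the turn about the tool's z in units of 5 degrees (1.0 is 5 degrees). A call has 1 to 12 rows; each row shifts and turns the commanded pose from where the row before left it, along the tool's axes as they then stand; what a row does not reach is not made up. A row lasts 1/10 s, in which the tool goes at most 50 mm and 8.59 degrees, less where a joint would pass 70% of its speed; a pose out of reach is approached as far as the arm can. A call is refused whole if a number of a shift passes 50 or a number of a turn 1, either way. A call with a gripper value outside its range is refused whole. The fingers move at their own pace and stop on an object; the grip force is fixed at half the most. Time passes only in rows, so rows that do not move let the fingers close. It gives the time, the measured TCP pose, the force, the opening and the grip force at its end, in the units of the state.
- observe(): the state, without advancing time (a new reading comes with each control period).
- read_camera(name): name is "scene" or "top" or "wrist"; returns a dict with "frame" (384x512x3 uint8, red, green, blue), "fx", "fy", "cx", "cy" (pixels), "D" ([k1, k2, p1, p2, k3] as OpenCV has them; the pictures are not rectified), "T" (4x4, takes a point from camera to world coordinates). Camera axes: x right, y up, looking along -z (the intrinsics and any distortion apply to the point x, -y, -z); pixel columns grow to the right and rows downward; lengths in m; the calibration is good to about 2 mm. A picture is of the moment at which its call begins. There is no depth.
- hand_in(): hands the job in; it is judged then, once.
Trained networks look in the newest picture that a camera, given by its name, has taken for a name from the list of things; names that differ only in an ending like _2 or _b are one class to them, and where a whole thing is asked for, a point or a joint stands for the part that bears it (a point fixed in the world has none). Each returns a list of dicts, best first, with "conf" (0 to 1); they miss things now and then, are a little off and sometimes report something else, mostly with a low value. They report only what shows in the picture. A call takes as long as a camera call.
- look_for(camera, name): "position" ([x, y, z] in m, in the coordinates of the camera as it stood for that picture, good to about 4 mm: the middle of the surface that is visible of it).
The state is a dict: "clock": time; "joints": joint angles; "qvel": joint speeds; "joint_efforts": joint torques, N m; "ee_pos": TCP position; "tcp_rot": TCP orientation; "wrist_force": force on the tool from outside, world axes, zero at the start; "wrist_torque": the same for the moment, N m; "grip_width": opening from 0.0 (shut) to 1.0 (fully open); "gripper_force": force on a finger pad.
Only numpy, scipy, OpenCV 4.12 (cv2) and the standard library are available. Lean on these libraries where they do the work, as an engineer would, in place of code of your own. Each camera call takes 0.05 s, during which the arm holds its last target. There are 200 camera calls.

### The job

Serve one chocolate from the counter dispenser: wind the sprung wing key on its top clockwise to its stop (more than one turn of the wrist), so that the gate lifts and a chocolate rolls into the dish. Once it lies still in the middle, take the dish by its handle, give it a quarter turn anticlockwise (seen from above) on its stand to free the twist lock, so the handle points to the front of the dispenser, and lift it off. Finish holding it by the handle at least 15 cm above the worktop, level, steady and pointing that same way with the chocolate in its middle; never touch the chocolate with the fingers, never tip the dish, and leave the things around it alone.

Things in the scene. Friction and masses are not known exactly. Their poses are not given: they have to be found in the camera images.
- key (a joint): angle (rad) of the steel wing key on top of the dispenser: 0 unwound, grows as it is turned clockwise seen from above, stop at 2.6. Somewhere in 0 to 0.35 at the start. A spring and a brake resist with up to 0.18 N m; it stays where it is let go. It lifts the gate 11.5 mm per rad; the chocolate gets out somewhere above 1.9 rad.
- key_grip (a point): centre of the key's upright wing, on the vertical key axis, about 217 mm above the worktop. The wing is 9 mm thick, 50 mm long along this point's x axis, from 15 mm below to 9 mm above this point (tips may reach 20 mm below it). Site x turns with the key.
- dispenser: heavy dispenser, does not move. Origin on the worktop below the middle of the dish socket; its front is -x (towards the robot, up to 0.3 rad askew), z up. Base plate x -56 to 56, y -192 to 54, 6 mm thick. Grey housing x -40 to 40, y -180 to -84, 104 high, clear hopper on it, cap top at 192, key axis at y = -132. The outlet chute ends at y = -66, 50 high, just outside the dish's rim.
- socket (a point): top of the round twist-lock socket, 45 mm in radius, on the dish's axis, 22 mm above the worktop; axes as the dispenser's. A slot 18 mm wide along y passes the dish's T foot when the dish is within about 0.15 rad of the quarter turn. Play in the lock: 2 to 3 mm sideways, 0.14 rad.
- dish: loose round steel dish, 114 mm across, 21 high, 0.2 kg, a shallow 9 degree cone inside. Origin mid-underside, z up, x along the handle. T foot: stem 12 mm, bar 44 (y) x 9 mm, down to 12.5 mm. Starts locked, handle along the dispenser's +y. It turns only anticlockwise, about its own axis, a quarter turn to a stop (handle along the dispenser's -x); there it lifts out, 13 mm to be clear.
- dish_grip (a point): middle of the dish's handle, 94 mm from the dish's axis, 18 mm above the dish's underside (40 mm above the worktop while seated); axes as the dish's. The handle is a bar 15 mm wide (y), 10 mm thick (z), from 54 to 133 mm from the axis.
- dish_middle (a point): where the centre of the chocolate is when it lies in the middle of the dish: on the dish's axis, 17 mm above its underside.
- chocolate_center (a point): centre of the loose chocolate ball, 26 mm across, 12 g. At the start in the chute behind the gate, inside the housing's mouth; it must roll into the dish.
- card_terminal: loose card terminal, 165 x 76 x 60 mm, origin at the centre of its underside; to be left alone
- bell: loose counter bell, 84 mm across, 61 mm high, origin at the centre of its underside; to be left alone
- sugar: loose glass sugar pourer, 68 mm across, 150 mm high, origin at the centre of its underside; to be left alone

How it is judged:
On the way, in this order (a step that is already met when the one before it is completed fails the run):
1. the key is wound, the dish still locked in its socket (value of joint key above 1.8 rad and z of dish in the frame of socket below 0.004 m and angle between the x axis of dish and the x axis of dispenser, either way round above 1.3 rad), for 0.1 s.
2. the key is at its stop and the chocolate lies still in the middle of the locked dish (value of joint key above 2.4 rad and distance between chocolate_center and dish_middle below 0.012 m and linear speed of chocolate below 0.03 m/s and z of dish in the frame of socket below 0.004 m and angle between the x axis of dish and the x axis of dispenser, either way round above 1.3 rad), for 0.3 s.
3. the dish is turned a quarter turn on its socket, level, the chocolate in its middle (angle between the x axis of dish and the x axis of dispenser, either way round below 0.25 rad and distance between chocolate_center and dish_middle below 0.012 m and z of dish in the frame of socket below 0.004 m and angle between dish's own z axis and vertical below 0.12 rad), for 0.1 s.
At the end, for the whole second after the job is handed in: The dish is held still by its handle (within 50 mm of its middle), underside at least 150 mm above the worktop, clear of dispenser and pourer, within 0.12 rad of level, handle within 0.25 rad of the dispenser's front-back line, chocolate at rest within 12 mm of the middle; key above 2.3 rad (height (world z) of dish above 0.15 m and angle between dish's own z axis and vertical below 0.12 rad and distance between chocolate_center and dish_middle below 0.012 m and angle between the x axis of dish and the x axis of dispenser, either way round below 0.25 rad and contact force between the fingers and dish above 2 N and distance between the grasp point and dish_grip below 0.05 m and contact force between dish and dispenser below 0.1 N and contact force between dish and sugar below 0.1 N and linear speed of each of dish, chocolate below 0.03 m/s and angular speed of dish below 0.15 rad/s and value of joint key above 2.3 rad); the arm keeps its last pose, push and grip.
It fails at once if the dish is turned or lifted while the chocolate is not in its middle region (more than 25 mm off) ((angle between the x axis of dish and the x axis of dispenser, either way round below 1.25 rad or z of dish in the frame of socket above 0.006 m) and distance between chocolate_center and dish_middle above 0.025 m).
It fails at once if the dish is tipped more than 0.2 rad (angle between dish's own z axis and vertical above 0.2 rad).
It fails at once if the fingers touch the chocolate (contact force between the fingers and chocolate above 0.3 N).
It fails at once if a thing around the dispenser is moved by more than 30 mm (distance of any of card_terminal, bell, sugar from where it was at the start of the episode above 0.03 m).
It also fails if it takes over 61 s, if anything falls off the work surface, if the arm or the gripper's body presses on something with over 40 N, if the wrist force passes 120 N, or if a joint passes its speed limit or range.

## Working session

There is one attempt and no reset: what is moved stays moved. The work goes in short steps, Python scripts to look and compute and a shell command to move; the robot and the scene stay as the last step left them, time stands still between calls to the robot, and variables do not carry over. Pictures are saved under pics/ and viewed, at most 10 in all, crops included, and the job is handed in when it is done.

```bash
mkdir -p pics
cat > h.py <<'E'
import numpy as np, cv2
from station import observe, read_camera, look_for
def w(cam,p): return (cam["T"]@np.r_[p,1])[:3]
def proj(cam,P):
    T=np.linalg.inv(cam["T"]); p=(T[:3,:3]@np.array(P,float).reshape(-1,3).T).T+T[:3,3]
    p=p*[1,-1,-1]; K=np.array([[cam["fx"],0,cam["cx"]],[0,cam["fy"],cam["cy"]],[0,0,1]])
    return cv2.projectPoints(p,np.zeros(3),np.zeros(3),K,np.array(cam["D"],float))[0].reshape(-1,2)
def ray(cam,uv,z):
    K=np.array([[cam["fx"],0,cam["cx"]],[0,cam["fy"],cam["cy"]],[0,0,1]])
    n=cv2.undistortPointsIter(np.array([[uv]],float),K,np.array(cam["D"],float),None,None,(3,50,1e-9)).reshape(-1,2) if hasattr(cv2,"undistortPointsIter") else cv2.undistortPoints(np.array([[uv]],float),K,np.array(cam["D"],float)).reshape(-1,2)
    d=cam["T"][:3,:3]@np.r_[n[0,0],-n[0,1],-1]; o=cam["T"][:3,3]
    return o+d*(z-o[2])/d[2]
def save(cam,n): cv2.imwrite("pics/"+n,cam["frame"][...,::-1])
E
python3 - <<'E'
from h import *
np.set_printoptions(precision=4,suppress=True)
for c in ["top","scene"]:
    cam=read_camera(c); save(cam,c+"0.png"); print(c,cam["T"][:3,3])
    for n in ["key","dish","dish_grip","dispenser","card_terminal","bell","sugar"]:
        for r in look_for(c,n)[:2]: print(n,round(r["conf"],2),w(cam,r["position"]))
o=observe();print(o)
E
```

```text
top [ 0.471  -0.0068  1.6787]
key 0.57 [ 0.528  -0.1942  0.2266]
dish 0.89 [ 0.5636 -0.064   0.0354]
dish_grip 0.74 [ 0.5631 -0.0678  0.0322]
dispenser 0.63 [ 0.5262 -0.17    0.1055]
card_terminal 0.74 [ 0.4442 -0.3315  0.0476]
bell 0.77 [0.3946 0.2905 0.0359]
sugar 0.91 [0.7311 0.0527 0.1116]
sugar 0.73 [ 0.5261 -0.1676  0.1032]
scene [-0.3506 -0.8445  0.8945]
key 0.7 [ 0.5216 -0.2011  0.219 ]
dish 0.68 [ 0.5599 -0.0404  0.0372]
dish 0.35 [ 0.4977 -0.2083  0.0816]
dish_grip 0.67 [ 0.5603 -0.0446  0.0363]
dispenser 0.92 [ 0.4999 -0.2081  0.0825]
dispenser 0.29 [ 0.5644 -0.0465  0.0341]
card_terminal 0.73 [ 0.3943 -0.3253  0.0434]
bell 0.8 [0.3774 0.2852 0.0326]
sugar 0.58 [0.7229 0.0419 0.0702]
{'clock': 0.8, 'joints': array([-0.8523,  0.0402,  0.0848, -0.    , -1.6155, -0.3337]), 'qvel': array([ 0.0007,  0.0009,  0.0001, -0.    , -0.0017, -0.0015]), 'joint_efforts': array([  0.0002, -36.7883,  34.7424,   6.9327,  -0.001 ,  -0.    ]), 'ee_pos': array([ 0.2252, -0.5561,  0.2313]), 'tcp_rot': array([-0.    , -0.1912,  0.9816,  0.    ]), 'wrist_force': array([-0.6526, -0.4069,  0.5918]), 'wrist_torque': array([-0.0072,  0.0254, -0.0399]), 'gripper_force': 0.0, 'grip_width': 0.9981117995594365}
```

```bash
python3 -c "
import cv2,numpy as np
a=cv2.imread('pics/top0.png');b=cv2.imread('pics/scene0.png')
print(a.shape)"
```

```text
(384, 512, 3)
```

View pics/top0.png

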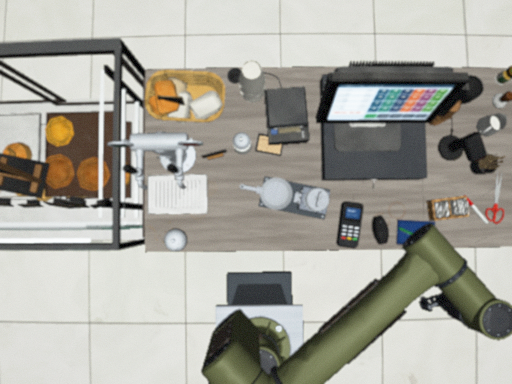

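View pics/scene0.png

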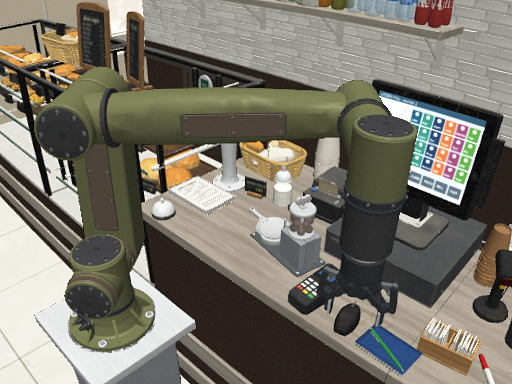

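The top view shows the dish at about (278,193), its handle ending near (242,187) and the hopper and key near (317,199), so the dispenser is slightly askew. I'll fit the pose by projecting the model.

```bash
cat > ov.py <<'E'
from h import *
def Pd(o,yaw,P):
    c,s=np.cos(yaw),np.sin(yaw); P=np.array(P,float); return P@np.array([[c,s,0],[-s,c,0],[0,0,1]])+[o[0],o[1],0]
def circ(r,z,c=(0,0),n=40): t=np.linspace(0,2*np.pi,n); return np.c_[c[0]+r*np.cos(t),c[1]+r*np.sin(t),z+0*t]
E
python3 - <<'E'
from ov import *
np.set_printoptions(precision=4,suppress=True)
cam=read_camera("top")
d=ray(cam,(278,193),.043);k=ray(cam,(242,187),.04);print("dish",d,"tip",k)
o=d;yaw=np.arctan2(-(k-d)[0],(k-d)[1]);print(yaw)
x0,y0=225,165;S=6
im=cv2.resize(cam["frame"][y0:y0+62,x0:x0+120,::-1],None,fx=S,fy=S,interpolation=cv2.INTER_CUBIC)
raw=im.copy()
for L,col in [(circ(.057,.043),(0,255,0)),([[-.056,-.192,.006],[.056,-.192,.006],[.056,.054,.006],[-.056,.054,.006],[-.056,-.192,.006]],(0,0,255)),([[-.0075,.054,.045],[-.0075,.133,.045],[.0075,.133,.045],[.0075,.054,.045]],(255,0,0)),(([[0,-.132,.217],[0,-.132,.19]]),(0,255,255))]:
    p=(proj(cam,Pd(o,yaw,L))-[x0,y0]+.5)*S
    cv2.polylines(im,[p.astype(np.int32).reshape(-1,1,2)],False,col,1)
cv2.imwrite("pics/ov1.png",im)
E
```

```text
dish [ 0.5567 -0.0751  0.043 ] tip [0.5798 0.0529 0.04  ]
-0.1783554742389802
```

View pics/ov1.png

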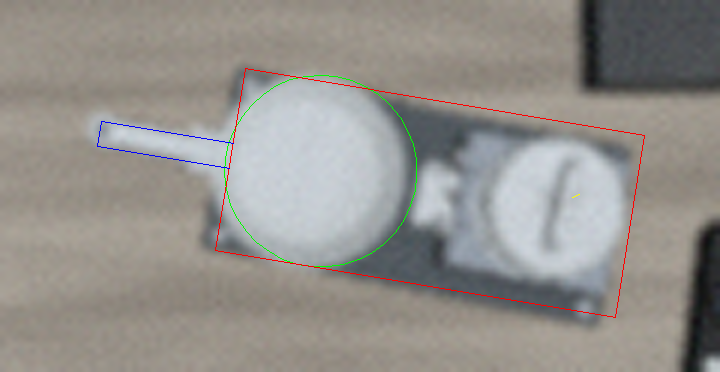

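The outline is about 1–2 px too far right, which puts the key near (0.530,-0.199) and the wing at about -0.27 rad. I'll move above it and look with the wrist camera.

```bash
python3 -m jog '[[1,-20,10,-10,0],[1,-34,18,-10,-1],[1,0,0,-20,-1],[1,0,0,-20,-1],[1,0,0,-20,-1],[1,0,0,0,-1],[1,0,0,0,-1],[1,0,0,0,-1],[1,0,0,0,-1],[1,0,0,0,-1],[1,0,0,0,-1],[1,0,0,0,-1]]'
python3 -m jog '[[1,0,0,0,-1],[1,0,0,0,-1],[1,0,0,0,-1],[1,0,0,0,-1],[1,0,0,0,-1],[1,0,0,0,-1],[1,0,0,0,-1],[1,0,0,0,-1],[1,0,0,0,-1],[1,0,0,0,-1],[1,0,0,0,-1],[1,0,0,0,-1]]'
python3 -c "
from h import *
from scipy.spatial.transform import Rotation as R
o=observe();q=o['tcp_rot'];M=R.from_quat(np.r_[q[1:],q[0]]).as_matrix();print(M,o['joints'],o['ee_pos'],(M.T@(np.array([.53,-.199,.30])-o['ee_pos']))*1000)"
```

```text
clock: 2.05
ee_pos: [0.2648, -0.5099, 0.3113]
tcp_rot: [0.0, -0.624, 0.781, -0.0]
wrist_force: [-0.3, -0.2, -0.3]
grip_width: 1.003
gripper_force: 0.0
clock: 3.25
ee_pos: [0.2648, -0.5099, 0.3113]
tcp_rot: [0.0, 0.931, -0.364, 0.0]
wrist_force: [0.1, -0.5, -0.4]
grip_width: 0.997
gripper_force: 0.0
[[ 7.34314867e-01 -6.78809013e-01  3.65539210e-06]
 [-6.78809013e-01 -7.34314866e-01 -3.84775468e-05]
 [ 2.88031144e-05  2.57733216e-05 -9.99999999e-01]] [-7.42801331e-01 -3.93179532e-03  1.86416883e-01  2.63450199e-05
 -1.76111629e+00  1.56746313e+00] [ 0.26475156 -0.50989219  0.31132758] [ -16.26087749 -408.34608056   11.31658923]
```

```bash
python3 -m jog '[[1,-2,-40,0,0],[1,-2,-40,0,0],[1,-2,-40,0,0],[1,-2,-40,0,0],[1,-2,-40,0,0],[1,-2,-40,0,0],[1,-2,-40,0,0],[1,-2,-40,0,0],[1,0,-40,0,0],[1,0,-40,0,0],[1,0,-8,0,0],[1,0,0,0,0]]'
python3 -m jog '[[1,0,0,0,-1],[1,0,0,0,-1],[1,0,0,0,-1],[1,0,0,0,-1],[1,0,0,0,-1],[1,0,0,0,-0.5],[1,0,0,0,0]]'
python3 - <<'E'
from h import *
np.set_printoptions(precision=4,suppress=True)
cam=read_camera("wrist"); save(cam,"w1.png"); print(cam["T"])
for n in ["key","key_grip","dish","dish_grip","dispenser"]:
    for r in look_for("wrist",n)[:2]: print(n,round(r["conf"],2),w(cam,r["position"]),proj(cam,w(cam,r["position"])))
print(observe()["joints"],observe()["ee_pos"])
E
```

```text
clock: 4.45
ee_pos: [0.5317, -0.1993, 0.3106]
tcp_rot: [0.0, 0.931, -0.365, -0.001]
wrist_force: [-0.2, -0.0, 1.1]
grip_width: 0.999
gripper_force: 0.0
clock: 5.15
ee_pos: [0.5303, -0.2015, 0.3118]
tcp_rot: [0.0, 0.991, -0.135, 0.0]
wrist_force: [-0.3, -0.1, 0.6]
grip_width: 1.003
gripper_force: 0.0
[[-0.2669  0.9277  0.261   0.5967]
 [-0.9637 -0.2566 -0.0734 -0.2192]
 [-0.0011 -0.2711  0.9625  0.4552]
 [ 0.      0.      0.      1.    ]]
key 0.75 [ 0.5268 -0.1917  0.2269] [[243.3551 199.7903]]
key_grip 0.89 [ 0.5287 -0.1981  0.2232] [[249.7493 194.8051]]
dish 0.89 [ 0.5644 -0.0542  0.0386] [[156.603  162.8147]]
dish_grip 0.7 [ 0.5623 -0.0517  0.0337] [[156.6145 163.8935]]
dispenser 0.83 [ 0.5547 -0.1905  0.1884] [[235.7436 162.7617]]
[-0.0077 -0.0224  0.1681 -0.     -1.7614  1.3079] [ 0.5309 -0.2006  0.3113]
```

View pics/w1.png

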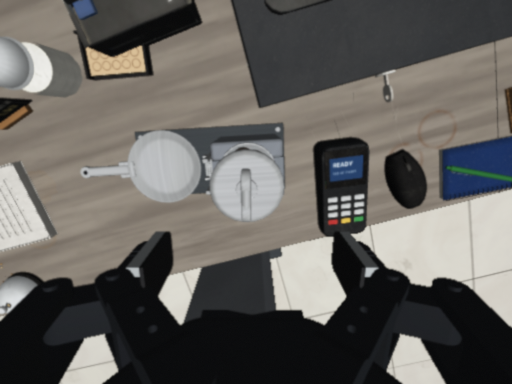

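The wrist view shows the wing from about (245,170) to (248,219), the dish rim centred near (165,166), the handle tip at (82,173), and base plate corners at (283,124) and (136,133). I'll fit to these and view an overlay.

Run:
```python
from ov import *
from scipy.optimize import least_squares
np.set_printoptions(precision=4,suppress=True)
cam=read_camera("wrist")
a,b=ray(cam,(245,170),.226),ray(cam,(248,219),.226); print("wing",a,b,(a+b)/2,np.arctan2(*(a-b)[[1,0]]))
r=ray(cam,(165,166),.043);t=ray(cam,(82,173),.04);print("dish",r,"tip",t,np.linalg.norm(t-r))
mod=np.array([[0,0,.043],[0,.133,.040],[.056,-.192,.006],[.056,.054,.006]]);uv=np.array([[165,166],[82,173],[283,124],[136,133]])
f=lambda p:(proj(cam,Pd(p[:2],p[2],mod))-uv).ravel()
s=least_squares(f,[.553,-.07,-.18]);print(s.x,s.fun); o=s.x[:2];yaw=s.x[2]
print("key axis",Pd(o,yaw,[[0,-.132,.217]]))
x0,y0=70,110;S=3.4
im=cv2.resize(cam["frame"][y0:y0+130,x0:x0+230,::-1],None,fx=S,fy=S,interpolation=cv2.INTER_CUBIC)
for L,col in [(circ(.057,.043),(0,255,0)),([[-.056,-.192,.006],[.056,-.192,.006],[.056,.054,.006],[-.056,.054,.006],[-.056,-.192,.006]],(0,0,255)),([[-.0075,.054,.045],[-.0075,.133,.045],[.0075,.133,.045],[.0075,.054,.045]],(255,0,0)),(circ(.012,.226,(0,-.132)),(0,255,255)),([[-.04,-.18,.104],[.04,-.18,.104],[.04,-.084,.104],[-.04,-.084,.104]],(255,0,255))]:
    p=(proj(cam,Pd(o,yaw,L))-[x0,y0]+.5)*S
    cv2.polylines(im,[p.astype(np.int32).reshape(-1,1,2)],False,col,1)
cv2.imwrite("pics/ov2.png",im)
```

```text
wing [ 0.553  -0.1996  0.226 ] [ 0.5083 -0.1897  0.226 ] [ 0.5307 -0.1946  0.226 ] -0.21674269200219334
dish [ 0.5569 -0.066   0.043 ] tip [0.5814 0.0668 0.04  ] 0.13510657891389166
[ 0.5538 -0.0645 -0.2142] [-0.2287  2.1482  0.5876 -0.5889  1.1103 -0.5724 -1.4941 -0.8883]
key axis [[ 0.5257 -0.1934  0.217 ]]
```

View pics/ov2.png

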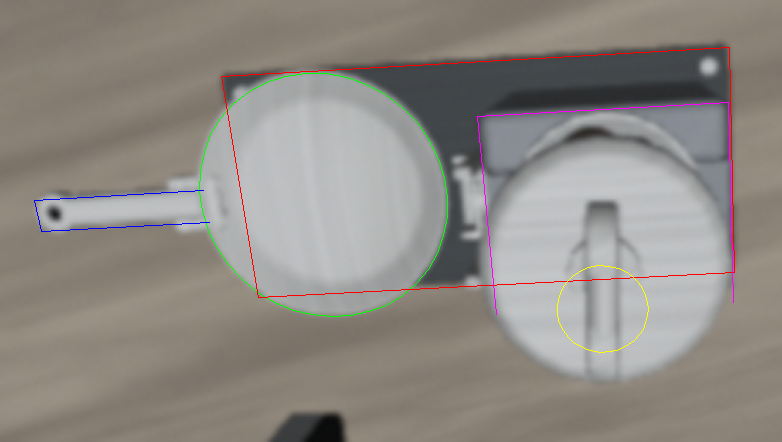

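Run:
```python
from ov import *
np.set_printoptions(precision=4,suppress=True)
cam=read_camera("wrist"); t=read_camera("top")
print("cap wrist",ray(cam,(248.9,186),.192)); print("cap top",ray(t,(317.5,198.7),.192),"key top cam",ray(t,(318,198.6),.226))
print("dish top",ray(t,(225+316/6-.5,165+171/6-.5),.043))
# model wing edges at candidates
for c in [(.5257,-.1934),(.5285,-.194),(.531,-.1946)]:
    u=np.array([np.cos(-.217),np.sin(-.217)])
    print(c,[proj(cam,[*(np.array(c)+s*.025*u),z]).round(1).tolist() for s in (1,-1) for z in (.226,.202)])
print(look_for("wrist","key_grip"))
# edges along image column of wing
g=cam["frame"].mean(2); print(g[160:230,246].round().astype(int)); print(g[195,235:262].round().astype(int)); print(g[210,235:262].round().astype(int));print(g[180,235:262].round().astype(int))
```

```text
cap wrist [ 0.5295 -0.196   0.192 ]
cap top [ 0.529  -0.1965  0.192 ] key top cam [ 0.528  -0.1938  0.226 ]
dish top [ 0.5568 -0.0721  0.043 ]
(0.5257, -0.1934) [[[245.2, 173.4]], [[245.8, 168.0]], [[248.4, 226.4]], [[248.7, 216.7]]]
(0.5285, -0.194) [[[244.9, 170.2]], [[245.6, 165.0]], [[248.2, 223.5]], [[248.5, 214.0]]]
(0.531, -0.1946) [[[244.8, 167.3]], [[245.5, 162.4]], [[248.1, 220.9]], [[248.4, 211.6]]]
[{'position': [-0.0025, -0.0086, -0.2436], 'conf': 0.63}]
[192 195 195 193 194 196 197 194 176 120  94 106 120 132 143 153 162 169
 173 175 177 181 187 192 195 194 191 189 187 185 181 180 180 180 181 180
 181 180 180 181 180 181 181 180 180 180 180 182 184 184 186 192 195 193
 190 188 186 181 173 164 155 143 131 134 133 129 126 124 123 122]
[191 191 190 187 185 184 176 147 138 152 167 180 189 189 182 169 151 165
 182 186 186 185 183 184 187 187 187]
[196 196 195 195 195 195 188 166 165 179 185 186 190 190 189 182 165 174
 189 192 192 192 192 192 192 191 191]
[188 187 187 187 186 179 161 154 166 176 178 177 178 178 179 172 144 135
 151 170 182 186 187 187 187 188 188]
```

```bash
python3 -m jog '[[1,-3.5,-5,20,0],[1,0,0,20,0],[1,0,0,20,0],[1,0,0,20,0],[1,0,0,20,0],[1,0,0,9,0],[1,0,0,0,0]]' && python3 -m jog '[[-1,0,0,0,0],[-1,0,0,0,0],[-1,0,0,0,0],[-1,0,0,0,0],[-1,0,0,0,0],[-1,0,0,0,0],[-1,0,0,0,0],[-1,0,0,0,0]]'
python3 -c "
from h import *
o=observe();print(o['ee_pos'],o['wrist_force'],o['wrist_torque'],o['joints'])"
```

```text
clock: 6.35
ee_pos: [0.5285, -0.1945, 0.201]
tcp_rot: [-0.0, 0.991, -0.134, -0.001]
wrist_force: [-0.1, 0.1, 0.1]
grip_width: 1.0
gripper_force: 0.0
clock: 7.15
ee_pos: [0.529, -0.1951, 0.2028]
tcp_rot: [0.0, 0.991, -0.135, 0.0]
wrist_force: [-0.7, -3.1, 1.4]
grip_width: 0.094
gripper_force: 60.1
[ 0.52898344 -0.19508421  0.20275799] [-0.72045065 -3.10916804  1.35957812] [-0.96522115  0.23870603  0.13218102] [ 3.17906288e-03 -5.78713761e-02 -6.46229509e-02  7.64016884e-04
 -1.56375068e+00  1.29763237e+00]
```

```bash
python3 -m jog '[[-1,0,0,0,1],[-1,0,0,0,1],[-1,0,0,0,1],[-1,0,0,0,1],[-1,0,0,0,1],[-1,0,0,0,1],[-1,0,0,0,1],[-1,0,0,0,1],[-1,0,0,0,0]]'
python3 -c "
from h import *
o=observe();print(o['ee_pos'],o['wrist_force'],o['wrist_torque'],o['joints'])"
```

```text
clock: 8.05
ee_pos: [0.5283, -0.1961, 0.2027]
tcp_rot: [0.001, 0.884, -0.467, -0.0]
wrist_force: [-2.4, -7.1, 2.4]
grip_width: 0.094
gripper_force: 60.0
[ 0.52828403 -0.19606747  0.2027151 ] [-2.36297958 -7.1112162   2.35369408] [-2.18687176  0.86927392 -0.07043022] [ 0.00230284 -0.05784832 -0.0652139   0.00226072 -1.56468957  0.59681091]
```

```bash
python3 -m jog '[[-1,0.6,0.8,0,1],[-1,0,0,0,1],[-1,0,0,0,1],[-1,0,0,0,1],[-1,0,0,0,1],[-1,0,0,0,1],[-1,0,0,0,1],[-1,0,0,0,1],[-1,0,0,0,1],[-1,0,0,0,1],[-1,0,0,0,0]]'
python3 -c "
from h import *
o=observe();print(o['ee_pos'],o['wrist_force'],o['wrist_torque'],o['joints'])"
```

```text
clock: 9.15
ee_pos: [0.5268, -0.1964, 0.2027]
tcp_rot: [-0.002, -0.604, 0.797, 0.001]
wrist_force: [-8.2, -2.2, 3.2]
grip_width: 0.091
gripper_force: 60.4
[ 0.5268488  -0.19643488  0.20273878] [-8.17984046 -2.20281364  3.17578364] [-0.84677987  2.69296135 -0.07343822] [ 9.05475430e-04 -5.84728893e-02 -6.53899915e-02  1.18796881e-03
 -1.56776539e+00 -2.73996022e-01]
```

```bash
python3 -m jog '[[-1,0.5,1.1,0,1],[-1,0,0,0,1],[-1,0,0,0,1],[-1,0,0,0,1],[-1,0,0,0,1],[-1,0,0,0,1],[-1,0,0,0,1],[-1,0,0,0,1],[-1,0,0,0,1],[-1,0,0,0,1],[-1,0,0,0,0]]'
python3 -c "
from h import *
o=observe();print(o['ee_pos'],o['wrist_force'],o['wrist_torque'],o['joints'])"
python3 -m jog '[[-1,0,0,0,0.6],[-1,0,0,0,0.6],[-1,0,0,0,0]]'
python3 -c "
from h import *
o=observe();print(o['ee_pos'],o['wrist_force'],o['wrist_torque'],o['joints'])"
```

```text
clock: 10.25
ee_pos: [0.5256, -0.1956, 0.2027]
tcp_rot: [-0.002, -0.211, 0.977, 0.001]
wrist_force: [-10.6, 2.2, 6.1]
grip_width: 0.093
gripper_force: 60.7
[ 0.52561222 -0.19555617  0.20272201] [-10.55076032   2.21547031   6.1159854 ] [ 0.74110583  3.20586589 -0.06456945] [ 1.45083365e-03 -6.16752600e-02 -6.78736531e-02 -5.23171010e-04
 -1.56867096e+00 -1.14629182e+00]
clock: 10.55
ee_pos: [0.5256, -0.1954, 0.2027]
tcp_rot: [-0.002, -0.161, 0.987, 0.001]
wrist_force: [-9.9, 4.1, 6.5]
grip_width: 0.093
gripper_force: 60.7
[ 0.52555348 -0.19539953  0.20272291] [-9.86233047  4.12760129  6.46195973] [0.928988   3.38749072 0.26142079] [ 1.64481129e-03 -6.17141894e-02 -6.78535600e-02 -6.81239706e-04
 -1.56896369e+00 -1.24962984e+00]
```

```bash
python3 -m jog '[[-1,0,0,0,0.5],[-1,0,0,0,0],[-1,0,0,0,0],[-1,0,0,0,0],[-1,0,0,0,0]]'
python3 - <<'E'
from h import *
o=observe();print(o['wrist_force'],o['wrist_torque'],o['joints'][5])
cam=read_camera("top"); save(cam,"t2.png")
for n in ["chocolate_center","dish"]:
  for r in look_for("top",n): print(n,r["conf"],w(cam,r["position"]),proj(cam,w(cam,r["position"])))
cam=read_camera("scene")
for n in ["chocolate_center","dish"]:
  for r in look_for("scene",n): print(n,r["conf"],w(cam,r["position"]),proj(cam,w(cam,r["position"])))
cv2.imwrite("pics/s2.png",cv2.resize(cam["frame"][180:290,220:350,::-1],None,fx=4,fy=4))
E
```

```text
clock: 11.05
ee_pos: [0.5255, -0.1954, 0.2028]
tcp_rot: [-0.002, -0.141, 0.99, 0.0]
wrist_force: [-11.2, 2.3, 6.8]
grip_width: 0.092
gripper_force: 69.9
[-11.17183078   2.27232694   6.82780466] [0.66424011 3.42714491 1.21274805] -1.2902788457859748
chocolate_center 0.3 [0.38096858 0.2824858  0.03336062] [[163.32732075 208.55924724]]
dish 0.56 [ 0.56174997 -0.03683115  0.04203846] [[268.39354513 222.56726574]]
```

View pics/s2.png

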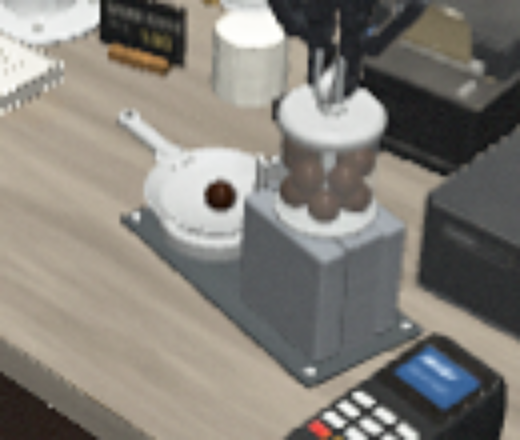

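The chocolate has dropped into the dish: crop (221,195), near its centre. The torque jump shows the key at its stop. I'll release it and go over the handle.

```bash
python3 -m jog '[[-1,0,0,0,-0.5],[1,0,0,0,0],[1,0,0,0,0],[1,0,0,0,0],[1,0,0,0,0],[1,0,0,0,0],[1,0,0,-30,0],[1,0,0,-30,0],[1,0,0,-30,0],[1,0,0,0,-1],[1,0,0,0,-1],[1,0,0,0,-1]]' && python3 -m jog '[[1,0,0,0,-1],[1,0,0,0,-1],[1,0,0,0,-1],[1,0,0,0,-1],[1,0,0,0,-1],[1,0,0,0,-1],[1,0,0,0,-1],[1,0,0,0,-1],[1,0,0,0,-1],[1,0,0,0,0]]'
python3 -c "
from h import *
from scipy.spatial.transform import Rotation as R
o=observe();q=o['tcp_rot'];M=R.from_quat(np.r_[q[1:],q[0]]).as_matrix();print(M.round(3),o['joints'],o['ee_pos'],(M.T@(np.array([.574,.025,.2])-o['ee_pos']))*1000)"
```

```text
clock: 12.55
ee_pos: [0.5277, -0.1957, 0.2924]
tcp_rot: [0.0, -0.29, 0.957, 0.0]
wrist_force: [-0.3, -0.0, 0.4]
grip_width: 1.0
gripper_force: 0.0
clock: 13.55
ee_pos: [0.5276, -0.1957, 0.2922]
tcp_rot: [0.0, -0.633, 0.774, 0.0]
wrist_force: [-1.1, 0.4, 0.3]
grip_width: 0.996
gripper_force: 0.0
[[-0.198 -0.98  -0.   ]
 [-0.98   0.198  0.   ]
 [-0.     0.    -1.   ]] [ 1.37541716e-03 -4.35064523e-02  1.12406113e-01 -1.48804697e-04
 -1.72679387e+00 -2.00651055e-01] [ 0.52756368 -0.19572358  0.29221502] [-225.5362542   -1.8386574   92.2434821]
```

```bash
python3 -m jog '[[1,-38,0,0,0],[1,-38,0,0,0],[1,-38,0,0,0],[1,-38,0,0,0],[1,-38,0,0,0],[1,-36,-2,0,0],[1,0,0,30,0],[1,0,0,30,0],[1,0,0,20,0],[1,0,0,0,0],[1,0,0,0,0]]'
python3 - <<'E'
from h import *
np.set_printoptions(precision=4,suppress=True)
o=observe();print(o["ee_pos"])
cam=read_camera("wrist"); save(cam,"w3.png")
for n in ["dish","dish_grip","chocolate_center"]:
  for r in look_for("wrist",n)[:2]: print(n,r["conf"],w(cam,r["position"]),proj(cam,w(cam,r["position"])))
E
```

```text
clock: 14.65
ee_pos: [0.5745, 0.0251, 0.2131]
tcp_rot: [0.0, -0.632, 0.775, -0.0]
wrist_force: [0.3, 0.0, 1.3]
grip_width: 1.006
gripper_force: 0.0
[0.5745 0.0251 0.2131]
dish 0.61 [ 0.5619 -0.0603  0.0398] [[247.7392  95.9302]]
dish_grip 0.75 [ 0.5624 -0.0585  0.0338] [[247.736   97.9188]]
chocolate_center 0.71 [ 0.5546 -0.0626  0.0504] [[253.7999  91.6985]]
```

View pics/w3.png

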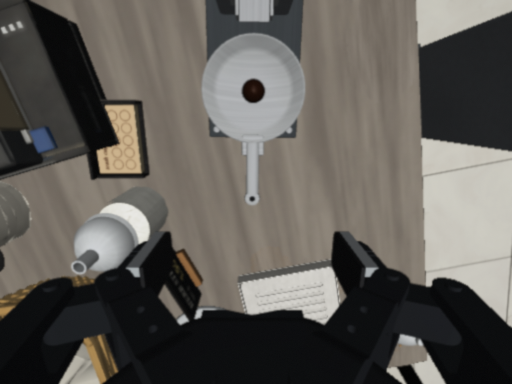

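The chocolate lies at (253.5,91) in a dish centred near (254,87), with the handle running straight down to its tip at (252,204). Base plate corners are at (209,137) and (296,137). The key should be checked too, but it showed its stop.

Run:
```python
from ov import *
from scipy.spatial.transform import Rotation as R
np.set_printoptions(precision=4,suppress=True)
cam=read_camera("wrist");g=cam["frame"]
d=ray(cam,(254,87.5),.043);t=ray(cam,(252,204),.041);h0=ray(cam,(253,155),.045);h1=ray(cam,(252,190),.045);c=ray(cam,(253.5,91),.039)
print("dish",d,"tip",t,np.linalg.norm((t-d)[:2]),"choc",c,h0,h1)
a=ray(cam,(209,137),.006);b=ray(cam,(296,137),.006);print("plate",a,b,(a-b)[:2],"yaw",np.arctan2((a-b)[1],(a-b)[0]),"hand yaw",np.arctan2(-(t-d)[0],(t-d)[1]))
u=(t-d)[:2];u/=np.linalg.norm(u)
for base in (d[:2]+.094*u, t[:2]-.039*u):
  G=np.r_[base,.021]
  o=observe();q=o['tcp_rot'];M=R.from_quat(np.r_[q[1:],q[0]]).as_matrix();print(G,(M.T@(G-o['ee_pos']))*1000)
print("tool x ang",np.arctan2(M[1,0],M[0,0]),"want",np.arctan2(-u[1],-u[0]))
```

```text
dish [ 0.5541 -0.067   0.043 ] tip [0.5833 0.0662 0.041 ] 0.136331136712473 choc [ 0.5553 -0.0638  0.039 ] [0.5699 0.0057 0.045 ] [0.5795 0.0472 0.045 ]
plate [ 0.6221 -0.0225  0.006 ] [ 0.512  -0.0003  0.006 ] [ 0.1101 -0.0223] yaw -0.1996247943426062 hand yaw -0.21584963646744676
[0.5743 0.0248 0.021 ] [  0.8472   0.764  192.6567]
[0.575  0.0281 0.021 ] [ -2.4835   0.7126 192.6602]
tool x ang -1.7711907199199428 want -1.7866459632623433
```

```bash
python3 -m jog '[[0.3,0,0.7,30,0],[0.3,0,0,35,0],[0.3,0,0,35,0],[0.3,0,0,35,0],[0.3,0,0,30,0],[0.3,0,0,20,0],[0.3,0,0,7,0],[0.3,0,0,0,0],[0.3,0,0,0,0]]' && python3 -m jog '[[0,0,0,0,0],[-0.3,0,0,0,0],[-0.5,0,0,0,0],[-0.6,0,0,0,0],[-0.7,0,0,0,0],[-0.8,0,0,0,0],[-0.9,0,0,0,0],[-1,0,0,0,0],[-1,0,0,0,0],[-1,0,0,0,0],[-1,0,0,0,0]]'
python3 -c "
from h import *
o=observe();print(o['wrist_force'],o['wrist_torque'],o['joints'])
cam=read_camera('wrist')
for r in look_for('wrist','chocolate_center'): print(r['conf'],w(cam,r['position']))"
```

```text
clock: 15.8
ee_pos: [0.5747, 0.0257, 0.022]
tcp_rot: [0.001, -0.633, 0.774, -0.001]
wrist_force: [0.4, 0.8, 0.1]
grip_width: 0.647
gripper_force: 0.0
clock: 16.9
ee_pos: [0.5738, 0.0257, 0.0204]
tcp_rot: [0.0, -0.633, 0.774, 0.0]
wrist_force: [0.2, 1.7, 3.3]
grip_width: 0.167
gripper_force: 59.1
[0.21765997 1.68794531 3.28733623] [ 0.4313068   0.10836268 -0.11127184] [ 3.93791588e-01  5.13453280e-02 -2.92787366e-01 -1.31142522e-04
 -1.22630809e+00 -5.93514343e-01]
0.8 [ 0.55499108 -0.06083002  0.0481506 ]
```

```bash
python3 -m jog '[[-1,0.03,1.6,0,-0.2],[-1,0.09,4.1,0,-0.5],[-1,0.09,4.1,0,-0.5],[-1,0.09,4.1,0,-0.5],[-1,0.09,4.1,0,-0.5],[-1,0.09,4.1,0,-0.5],[-1,0,0,0,0]]'
python3 -c "
from h import *
o=observe();print(o['wrist_force'],o['wrist_torque'],o['joints'])
cam=read_camera('wrist')
for n in ['chocolate_center','dish']:
  for r in look_for('wrist',n): print(r['conf'],w(cam,r['position']))"
```

```text
clock: 17.7
ee_pos: [0.5517, 0.0273, 0.0205]
tcp_rot: [-0.0, 0.72, -0.694, 0.0]
wrist_force: [1.2, 1.0, 2.0]
grip_width: 0.161
gripper_force: 59.0
[1.2338156  0.98419722 1.98409928] [ 0.09185679 -0.39318433  0.09987876] [ 4.13250628e-01 -7.40934863e-03 -3.52457367e-01  3.33818433e-04
 -1.22494188e+00 -3.76200020e-01]
0.94 [ 0.55421068 -0.06367095  0.04924973]
0.83 [ 0.55644949 -0.04853011  0.03834135]
```

```bash
python3 -m jog '[[-1,0.09,4.1,0,-0.5],[-1,0.13,4.96,0,-0.6],[-1,0.13,4.96,0,-0.6],[-1,0.13,4.96,0,-0.6],[-1,0.13,4.96,0,-0.6],[-1,0.13,4.96,0,-0.6],[-1,0.13,4.96,0,-0.6],[-1,0.13,4.96,0,-0.6],[-1,0.13,4.96,0,-0.6],[-1,0.13,4.96,0,-0.6],[-1,0.09,4.1,0,-0.5],[-1,0.03,1.6,0,-0.2]]'
python3 -c "
from h import *
o=observe();print(o['wrist_force'],o['wrist_torque'],o['joints'])
cam=read_camera('wrist')
for n in ['chocolate_center','dish']:
  for r in look_for('wrist',n): print(r['conf'],w(cam,r['position']))"
```

```text
clock: 19.05
ee_pos: [0.5009, 0.0103, 0.0205]
tcp_rot: [-0.0, 0.887, -0.461, 0.0]
wrist_force: [1.5, 1.4, 1.9]
grip_width: 0.159
gripper_force: 59.1
[1.49037132 1.3683036  1.94902111] [ 0.44773297 -0.45926334  0.09832418] [ 4.23505871e-01 -1.50172538e-01 -4.86543363e-01 -2.25436371e-04
 -1.23365505e+00  1.88985029e-01]
0.88 [ 0.5526907  -0.06109881  0.05180268]
0.77 [ 0.54182929 -0.04788476  0.03854716]
```

```bash
python3 -m jog '[[-1,0.03,1.6,0,-0.2],[-1,0.09,4.1,0,-0.5],[-1,0.13,4.96,0,-0.6],[-1,0.13,4.96,0,-0.6],[-1,0.13,4.96,0,-0.6],[-1,0.13,4.96,0,-0.6],[-1,0.13,4.96,0,-0.6],[-1,0.13,4.96,0,-0.6],[-1,0.13,4.96,0,-0.6],[-1,0.13,4.96,0,-0.6],[-1,0.13,4.96,0,-0.6],[-1,0.09,4.1,0,-0.5]]'
python3 -m jog '[[-1,0.09,4.1,0,-0.5],[-1,0.09,4.1,0,-0.5],[-1,0.09,4.1,0,-0.5],[-1,0.03,1.6,0,-0.2],[-1,0,0,0,0],[-1,0,0,0,0],[-1,0,0,0,0]]'
python3 -c "
from h import *
o=observe();print(o['wrist_force'],o['wrist_torque'],o['joints'])
cam=read_camera('wrist');save(cam,'w4.png')
for n in ['chocolate_center','dish']:
  for r in look_for('wrist',n): print(r['conf'],w(cam,r['position']),proj(cam,w(cam,r['position'])))"
```

```text
clock: 20.4
ee_pos: [0.4673, -0.0318, 0.0203]
tcp_rot: [-0.0, 0.982, -0.189, -0.0]
wrist_force: [0.0, 2.1, 1.8]
grip_width: 0.16
gripper_force: 59.2
clock: 21.1
ee_pos: [0.4631, -0.0451, 0.0202]
tcp_rot: [0.0, 0.993, -0.117, -0.0]
wrist_force: [0.4, 0.7, 1.4]
grip_width: 0.16
gripper_force: 59.2
[0.42130743 0.72156345 1.36943249] [0.50583834 0.01344601 0.10077583] [ 3.38972863e-01 -2.56506755e-01 -5.76922601e-01 -4.09770981e-05
 -1.25078073e+00  9.96602063e-01]
0.66 [ 0.55253737 -0.06062699  0.05156324] [[238.9905637   53.71470712]]
0.94 [ 0.54091731 -0.05434004  0.03730111] [[233.18142477  91.89321729]]
```

View pics/w4.png

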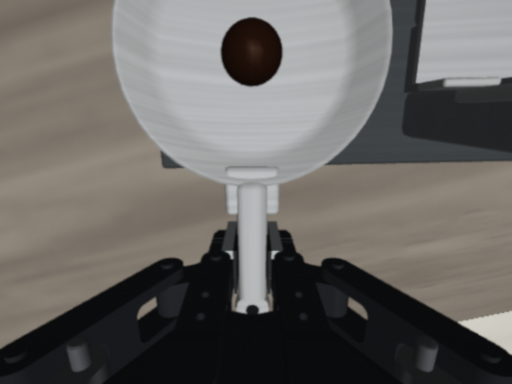

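The handle is aligned, with the plate's front edge horizontal in the picture, and the chocolate at (251,51) is in the middle. I'll lift gently.

```bash
python3 -m jog '[[-1,0,0,-1,0],[-1,0,0,-1.5,0],[-1,0,0,-1.5,0],[-1,0,0,-2,0],[-1,0,0,-2,0],[-1,0,0,0,0]]'
python3 -c "
from h import *
o=observe();print(o['wrist_force'],o['wrist_torque'],o['joints'][5])
cam=read_camera('wrist')
for n in ['chocolate_center','dish']:
  for r in look_for('wrist',n): print(r['conf'],w(cam,r['position']),proj(cam,w(cam,r['position'])))"
```

```text
clock: 21.85
ee_pos: [0.4631, -0.0452, 0.0284]
tcp_rot: [-0.0, 0.993, -0.117, -0.0]
wrist_force: [-0.1, -0.3, -2.4]
grip_width: 0.162
gripper_force: 58.5
[-0.09689285 -0.29595684 -2.41772163] [ 0.02280591  0.16521953 -0.026533  ] 0.9972123482380577
0.86 [ 0.55000677 -0.06056191  0.05519152] [[240.847805    63.08211744]]
0.66 [ 0.54012846 -0.0527431   0.04418856] [[230.31968969  94.94235386]]
```

```bash
python3 -m jog '[[-1,0,0,-3,0],[-1,0,0,-4,0],[-1,0,0,-5,0],[-1,0,0,-6,0],[-1,0,0,-8,0],[-1,0,0,-8,0],[-1,0,0,-8,0],[-1,0,0,-8,0],[-1,0,0,-8,0],[-1,0,0,-8,0],[-1,0,0,-8,0],[-1,0,0,-8,0]]' && python3 -m jog '[[-1,0,0,-9,0],[-1,0,0,-9,0],[-1,0,0,-9,0],[-1,0,0,-9,0],[-1,0,0,-8,0],[-1,0,0,-8,0],[-1,0,0,-7,0],[-1,0,0,-6,0],[-1,0,0,-5,0],[-1,0,0,-4,0],[-1,0,0,-2,0],[-1,0,0,-1,0]]' && python3 -m jog '[[-1,0,0,0,0],[-1,0,0,0,0],[-1,0,0,0,0],[-1,0,0,0,0],[-1,0,0,0,0],[-1,0,0,0,0],[-1,0,0,0,0],[-1,0,0,0,0],[-1,0,0,0,0],[-1,0,0,0,0]]'
python3 - <<'E'
from h import *
o=observe();print(o['wrist_force'],o['wrist_torque'])
cam=read_camera('wrist');s=read_camera("scene")
cv2.imwrite("pics/f.png",np.hstack([cam["frame"][:,:,::-1][:,60:450],s["frame"][90:474,150:450,::-1][:384] if 0 else cv2.resize(s["frame"][150:310,190:360,::-1],(408,384))]))
for n in ['chocolate_center','dish']:
  for r in look_for('wrist',n): print(r['conf'],w(cam,r['position']),proj(cam,w(cam,r['position'])))
E
```

```text
clock: 23.2
ee_pos: [0.4631, -0.0451, 0.1109]
tcp_rot: [-0.0, 0.993, -0.117, -0.0]
wrist_force: [0.1, -0.3, -2.5]
grip_width: 0.163
gripper_force: 58.5
clock: 24.4
ee_pos: [0.4631, -0.0451, 0.1873]
tcp_rot: [-0.0, 0.993, -0.117, -0.0]
wrist_force: [0.0, 0.2, -2.4]
grip_width: 0.164
gripper_force: 58.5
clock: 25.4
ee_pos: [0.4631, -0.0451, 0.1873]
tcp_rot: [-0.0, 0.993, -0.117, -0.0]
wrist_force: [-0.4, 0.3, -2.0]
grip_width: 0.161
gripper_force: 58.5
[-0.43921385  0.31473062 -2.02264183] [ 0.07478824  0.26182751 -0.03319865]
0.73 [ 0.55180974 -0.06011689  0.21504786] [[238.67834763  58.15781159]]
0.5 [ 0.53244176 -0.16700394  0.18631895] [[460.15010977  57.54274912]]
0.77 [ 0.54112456 -0.05426482  0.20361544] [[233.06698626  91.78798021]]
```

View pics/f.png

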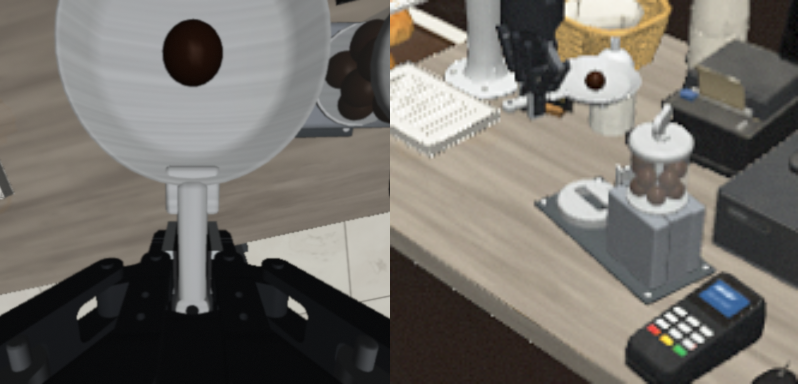

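The dish is lifted off and level, with the chocolate centred at (192,52) in the left half, and it hangs clear of the dispenser.

```bash
python3 -c "
from station import hand_in
print(hand_in())"
```

```text
the job is handed in; nothing more can be done
None
```

I wound the key to its stop, the chocolate rolled into the dish, and I gave the dish its quarter turn and lifted it off. I handed in holding it level by the handle, underside about 19 cm above the worktop with the chocolate in its middle; the hand-in call did not report a verdict.

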